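# Put the wiped welding-filter glasses in their carrier and lock it with the keeper rod

## Robot

A 6-joint arm with a two-finger parallel gripper is mounted at the origin on a cart in front of the work surface, level with it; the furniture and walls round the work are solid. World frame = base frame: x ahead of the robot, y to its left, z up, the work surface at z = 0. Lengths are in m, angles in rad, forces in N, time in s.
With the tool pointing down it reaches from about 0.25 to 0.725 m from the base axis. Payload 4 kg.
Tool frame: the origin (TCP) lies at the very end of the fingers, on their centre line; the grasp point (between the pads) lies ctrl.hold_point_z behind it (ctrl.hold_point_z is the distance from the TCP to the grasp point, in m); z points along the fingers, y is the line along which they close (so a half turn about z gives the same grasp; the last joint's range is limited). The gripper opens to 85 mm and grips with 20 to 120 N. Pads are 22 mm wide; open, the fingers measure 114 mm over their backs; the gripper's body (76 mm by 85 mm) begins 54 mm behind the grasp point. The pads swing forward as they close: fully open they stand 13 mm farther back than shut.
Start: joints at [1.209, 0.241, 0.005, 1.335, 0, 1.571], TCP at [0.177, 0.468, 0.231] pointing down, gripper open.
Joint ranges: [-2.72, 2.72], [-1.05, 1.87], [-1.09, 1.28], [-1.99, 2.15], [-1.42, 1.44], [-3.14, 3.14]. Speed limits (rad/s): [2.79, 2.79, 3.14, 3.14, 3.14, 3.14].

## Interface

Orientations are given as a rotation vector (axis times angle).
In Python, from cell import ctrl gives the robot as it stands. The module is installed in compiled form; this text tells all that it offers.
- The arm moves only by the shell command python3 -m crank 'ROWS' [FORCE]. ROWS is JSON, one flat list of numbers, 7 for each row, row after row: the turn, a rotation vector about the tool's x, y, z as a fraction of full scale, then the shift along the tool's x, y, z as a fraction of full scale, then the closure, from 0 (fully open) to 1 (shut). A call has 1 to 5 rows; each row is the pose to reach, as a shift and turn from the pose commanded when the call began, along the tool's axes at that moment; what a row does not reach only later rows make up. Full scale, the value 1, is 25 cm for a shift and 90 degrees for a turn. A row lasts 1/8 s, in which the tool goes at most 62.5 mm and 10.7 degrees, less where a joint would pass 70% of its speed; a pose out of reach is approached as far as the arm can. A call with a number of a shift or a turn outside -1 to 1 is refused whole. A call with a gripper value outside its range is refused whole. The fingers move at their own pace and stop on an object; FORCE is the grip in N (left out, the last holds). Time passes only in rows, so rows that repeat a pose let the fingers close. It gives the time, the measured TCP pose, the force, the opening and the grip force at its end, in the units of the state.
- ctrl.sense(): the state, without advancing time (a new reading comes with each control period).
- ctrl.capture(name): name is "scene" or "top"; returns the picture (400x640x3 uint8, red, green, blue); there is no depth.
- ctrl.calibration(name): a dict with "fx", "fy", "cx", "cy" (pixels), "k1" (the pictures are not rectified: a ray, as slopes to the right and down, at radius r is drawn at 1 + k1 r^2 times it, then the intrinsics apply), "rvec" (rotation vector, rad) and "tvec" (3), from world to camera coordinates, as OpenCV has them. Camera axes: x right, y down, z forward; pixel columns grow to the right and rows downward; lengths in m; the calibration is good to about 2 mm. A picture is of the moment at which its call begins. calibration takes no time and is no camera call.
- ctrl.hand_in(): hands the job in; it is judged then, once.
The state is a dict: "t": time; "joint_positions": joint angles; "qvel": joint speeds; "effort": joint torques, N m; "ee_pos": TCP position; "orientation": TCP orientation; "ft_force": force on the tool from outside, world axes, zero at the start; "torque": the same for the moment, N m; "gripper_width": finger opening in m; "grasp_force": force on a finger pad.
Only numpy, scipy, OpenCV 4.12 (cv2) and the standard library are available. Lean on these libraries where they do the work, as an engineer would, in place of code of your own. Each camera call takes 0.05 s, during which the arm holds its last target. There are 200 camera calls.

## Task

Put the two narrow filter glasses from the oak drying stand upright, fully down, into the two empty slots of the carrier, holding them by their edges only (fingers must not touch the clear faces of any glass) and setting them down without letting them drop. Then press the loose keeper rod down into the carrier's two fork clips, centred over the glasses, until both sprung jaws have closed over it. Leave the wide glass in the stand, the glass already in the carrier in its slot, and the spray can, flap wheel, steel slug and mug where they are.

Things in the scene. Friction and masses are not known exactly. Their poses are not given: they have to be found in the camera images.
- glass_a: Narrow dark green welding-filter glass, 51 mm wide, 108 mm high, 4 mm thick; to be put away. Starts upright in one of the three saw cuts of the drying stand, lower edge 15 mm above the bench. Local z up its height, y along its width, x through its thickness; origin at the middle of its lower edge. 60 g.
- glass_b: The other narrow dark green welding-filter glass in the drying stand, the same as glass_a. Local z up its height, y along its width, x through its thickness; origin at the middle of its lower edge. 60 g.
- glass_wide: Wide dark green welding glass, 90 mm wide, 110 mm high, 4 mm thick, also in the drying stand; it does not fit the carrier and stays. Origin at the middle of its lower edge, z up its height, y along its width.
- glass_kept: A third narrow glass (51 x 108 x 4 mm), already in the carrier's end slot, slot_far; it stays there. Origin at the middle of its lower edge, z up, y along its width.
- glass_a_face: The clear face area, front and back, of glass_a: all of it except the edges and a 3 mm band along them. Origin at the middle of the plate.
- glass_b_face: The clear face area, front and back, of glass_b: all of it except the edges and a 3 mm band along them. Origin at the middle of the plate.
- glass_kept_face: The clear face area, front and back, of glass_kept: all of it except the edges and a 3 mm band along them. Origin at the middle of the plate.
- glass_wide_face: The clear face area, front and back, of glass_wide: all of it except the edges and a 3 mm band along them. Origin at the middle of the plate.
- stand: Oak drying stand, fixed: block 96 x 100 mm, 40 mm high, with three saw cuts along its local y at local x = -30, 0, +30 mm, each 5.5 mm wide and 25 mm deep (floor 15 mm above the bench). Origin at the centre of its underside, z up. A narrow glass may stand up to 6 mm off the middle of its cut.
- carrier: Fixed carrier: base 164 x 82 mm; two grey cheeks (65 mm high, 70 mm over all) with three upright slots at local x = -18, 0, 18 mm: grooves 6 mm wide, 54 mm bottom to bottom, flared at the top; at x = -72 and 72 mm a post 8 mm thick with a fork clip (top 152 mm). Seated glasses reach 116 mm. Origin: centre of the underside; x along the row of slots, y across, z up.
- slot_near (a point): Slot at local x = -18 mm of the carrier, empty. Its point lies in the middle of the slot's floor, where the middle of a glass's lower edge comes to rest (carrier floor, 8 mm above the bench).
- slot_mid (a point): Middle slot of the carrier, empty. Its point lies in the middle of the slot's floor, where the middle of a glass's lower edge comes to rest (carrier floor, 8 mm above the bench).
- slot_far (a point): Slot at local x = +18 mm of the carrier, taken by glass_kept. Its point lies in the middle of the slot's floor, where the middle of a glass's lower edge comes to rest (carrier floor, 8 mm above the bench).
- rod: Loose steel keeper rod, round, 8 mm in diameter and 174 mm long, with a dark square grip 12 x 12 mm, 50 mm long, in the middle; lies on the bench on its grip (axis 6 mm above the bench). Origin at its middle on its axis, local x along the rod. 80 g.
- rod_seat (a point): Where the rod's middle lies when the rod sits home in both fork clips: over the middle slot, 126 mm above the bench, the rod parallel to the carrier's x; the grip then clears the glasses by 4 mm. The forks are open upwards for a rod that comes straight down along this point.
- jaw_near (a joint): Sprung hinged jaw of the fork clip at local x = -72 mm of the carrier; its hooked nose reaches over the fork from the +y side. 0 = shut, grows to 0.35 rad as it is pushed outwards; the rod, pressed down with 5 to 10 N, pushes it some 0.1 rad aside, and it springs back over the seated rod.
- jaw_far (a joint): The same jaw on the clip at local x = +72 mm.
- spray_can: Spray can, bystander, 65 mm in diameter, 220 mm high, between the stand and the carrier; origin at the centre of its underside.
- flap_wheel: Flap wheel standing on its abrasive ring, shank up, bystander, 53 mm in diameter, 70 mm high; origin at the centre of its underside.
- steel_round: Turned steel slug, bystander, 50 mm in diameter, 55 mm high; origin at the centre of its underside.
- mug: White dotted mug, bystander, 82 mm across without its handle, 91 mm high, to the right of the carrier; origin at the centre of its underside.
Not all that is in view belongs to the job. What is shaped like the glass_b but red or yellow is not meant.

How it is judged:
At the end, for the whole second after the job is handed in: All three narrow glasses rest in carrier slots (3 mm of the floor, 4 mm across, 0.1 rad upright and square); rod rests in both forks (2.5 mm height, 4 mm across, 12 mm lengthways, 0.06 rad), both jaws under 0.03 rad; wide glass still upright in its cut, moved under 10 mm (x of glass_a in the frame of carrier between -0.022 and 0.022 m and y of glass_a in the frame of carrier between -0.004 and 0.004 m and z of glass_a in the frame of carrier between 0.005 and 0.011 m and angle between each of glass_a, glass_b, glass_kept's own z axis and vertical below 0.1 rad and angle between the y axis of each of glass_a, glass_b, glass_kept and the y axis of carrier, either way round below 0.1 rad and linear speed of each of glass_a, glass_b, glass_kept, rod below 0.02 m/s and x of glass_b in the frame of carrier between -0.022 and 0.022 m and y of glass_b in the frame of carrier between -0.004 and 0.004 m and z of glass_b in the frame of carrier between 0.005 and 0.011 m and x of glass_kept in the frame of carrier between -0.022 and 0.022 m and y of glass_kept in the frame of carrier between -0.004 and 0.004 m and z of glass_kept in the frame of carrier between 0.005 and 0.011 m and z of rod in the frame of carrier between 0.1235 and 0.1285 m and y of rod in the frame of carrier between -0.004 and 0.004 m and x of rod in the frame of carrier between -0.012 and 0.012 m and angle between the x axis of rod and the x axis of carrier, either way round below 0.06 rad and value of joint each of jaw_near, jaw_far below 0.03 rad and distance of glass_wide from where it was at the start of the episode below 0.01 m and angle between glass_wide's own z axis and vertical below 0.15 rad); the robot touches nothing.
It fails at once if a finger or the arm touches the clear face of a glass (anything but its edges) (contact force between any of the fingers, the arm and glass_a_face above 0.3 N or contact force between any of the fingers, the arm and glass_b_face above 0.3 N or contact force between any of the fingers, the arm and glass_kept_face above 0.3 N or contact force between any of the fingers, the arm and glass_wide_face above 0.3 N).
It fails at once if a filter glass is let fall: moving faster than 0.45 m/s with no finger on it ((contact force between the fingers and glass_a below 0.05 N and linear speed of glass_a above 0.45 m/s) or (contact force between the fingers and glass_b below 0.05 N and linear speed of glass_b above 0.45 m/s)).
It fails at once if the spray can, the flap wheel, the steel slug or the mug is pushed more than 20 mm or tipped over (distance of any of spray_can, flap_wheel, steel_round, mug from where it was at the start of the episode above 0.02 m or angle between any of spray_can, flap_wheel, steel_round, mug's own z axis and vertical above 0.3 rad).
It fails at once if the wide glass or the glass that was already in the carrier is moved out of its place (distance of any of glass_wide, glass_kept from where it was at the start of the episode above 0.02 m).
It also fails if it takes over 64 s, if anything falls off the work surface, if the arm or the gripper's body presses on something with over 40 N, if the wrist force passes 120 N, or if a joint passes its speed limit or range.

## Working session

There is one attempt and no reset: what is moved stays moved. The work goes in short steps, Python scripts to look and compute and a shell command to move; the robot and the scene stay as the last step left them, time stands still between calls to the robot, and variables do not carry over. Pictures are saved under pics/ and viewed, at most 10 in all, crops included, and the job is handed in when it is done.

```bash
mkdir -p pics; python3 - <<'E'
from cell import ctrl
import cv2
for n in("scene","top"):
    im=ctrl.capture(n); cv2.imwrite(f"pics/{n}0.png",cv2.cvtColor(im,cv2.COLOR_RGB2BGR)); print(ctrl.calibration(n))
print(ctrl.sense(), ctrl.hold_point_z)
E
```

```text
{'fx': 396.74881552652585, 'fy': 396.74881552652585, 'cx': 321.3936542762947, 'cy': 206.35696633716307, 'k1': 0.009263057380409149, 'rvec': array([ 1.91547644, -0.74927419,  0.49484284]), 'tvec': array([-0.45740107,  0.24063489,  0.81814765])}
{'fx': 398.75562236086904, 'fy': 398.75562236086904, 'cx': 323.75487002258353, 'cy': 194.33500893173212, 'k1': -0.06911047821398447, 'rvec': array([ 2.23673225, -1.94913491,  0.22502733]), 'tvec': array([-0.11993657,  0.56689474,  1.14447307])}
{'t': 0.1, 'joint_positions': array([ 1.20900836e+00,  2.41336266e-01,  3.86029791e-03,  1.33521863e+00,
       -2.87224323e-07,  1.57076846e+00]), 'qvel': array([ 5.23484891e-04, -1.98077528e-03,  3.65715278e-03, -1.78625795e-03,
        1.43203049e-04,  3.49891189e-05]), 'effort': array([ 4.02729656e-04, -3.73138261e+01,  2.53009790e+01,  1.08623868e-02,
        8.06098910e-05, -9.30018558e-06]), 'ee_pos': array([0.17677092, 0.46709716, 0.23050319]), 'orientation': array([-5.65096222e-01, -3.09000291e+00,  2.93289712e-03]), 'ft_force': array([-0.24167467,  0.11201266, -0.05222926]), 'torque': array([0.05750533, 0.01947398, 0.01970514]), 'grasp_force': 0.0, 'gripper_width': 0.08546010731887906} 0.0187
```

View pics/scene0.png

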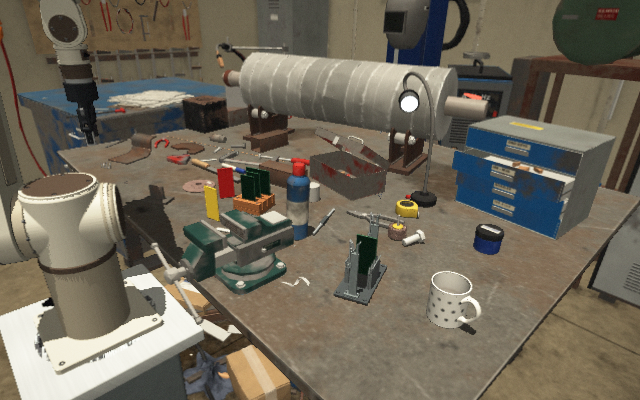

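View pics/top0.png

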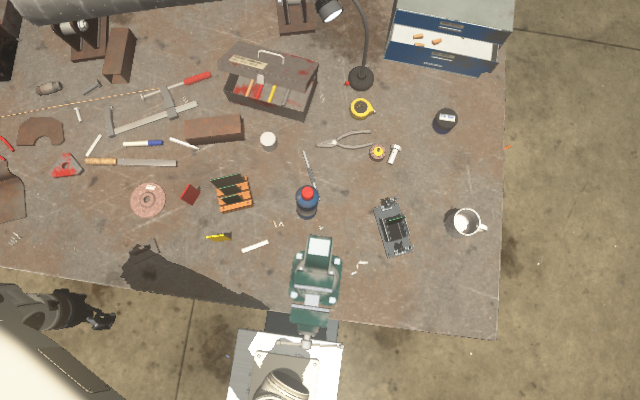

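The scene view shows the stand at about (255,190), the can at (300,200), the carrier at (365,265) and the mug at (450,300). The red and yellow plates at (226,182) and (212,202) are decoys. In the top view the stand is at (235,193), the carrier at (392,227), and the rod candidate at (308,168), just beyond the can. I'll enlarge these.

```bash
cat > h.py <<'E'
import numpy as np,cv2
from cell import ctrl
def cal(n):
    c=ctrl.calibration(n);R,_=cv2.Rodrigues(c['rvec']);K=np.array([[c['fx'],0,c['cx']],[0,c['fy'],c['cy']],[0,0,1]])
    return c,R,K
def px(n,P):
    c,R,K=cal(n);d=np.array([c['k1'],0,0,0]);return cv2.projectPoints(np.array(P,float).reshape(-1,3),c['rvec'],c['tvec'],K,d)[0][:,0]
def w(n,uv,z):
    c,R,K=cal(n);q=cv2.undistortPoints(np.array(uv,float).reshape(-1,1,2),K,np.array([c['k1'],0,0,0]))[:,0]
    C=-R.T@c['tvec'];o=[]
    for a,b in q:
        d=R.T@np.array([a,b,1]);o.append(C+d*(z-C[2])/d[2])
    return np.array(o)
def crop(im,x0,y0,x1,y1,k):
    c=cv2.resize(im[y0:y1,x0:x1],None,fx=k,fy=k,interpolation=cv2.INTER_CUBIC)
    for x in range((x0+9)//10*10,x1,10):
        cv2.line(c,((x-x0)*k,0),((x-x0)*k,5 if x%50 else 14),(0,255,255),1)
        if x%20==0: cv2.putText(c,str(x),((x-x0)*k+2,20),0,.35,(0,255,255),1)
    for y in range((y0+9)//10*10,y1,10):
        cv2.line(c,(0,(y-y0)*k),(5,(y-y0)*k),(0,255,255),1);cv2.putText(c,str(y),(6,(y-y0)*k+4),0,.35,(0,255,255),1)
    return c
E
python3 - <<'E'
from h import *
t=cv2.imread('pics/top0.png');s=cv2.imread('pics/scene0.png')
a=crop(t,200,160,260,220,6);b=crop(t,365,190,425,265,6)
m=np.zeros((600,800,3),np.uint8)
m[:360,:360]=a;m[:450,400:760]=b
cv2.imwrite('pics/c1.png',m)
m=np.zeros((600,800,3),np.uint8)
a=crop(s,200,155,330,250,4);m[:380,:520]=a  
b=crop(t,285,145,330,220,5);m[:375,540:765]=b
cv2.imwrite('pics/c2.png',m)
cv2.imwrite('pics/c3.png',crop(s,325,200,395,310,5))
print(w('top',[[235,193],[308,168],[392,227],[307,195]],0.04))
E
```

```text
[[ 0.54986802  0.23278498  0.04      ]
 [ 0.66075474  0.01996213  0.04      ]
 [ 0.51088766 -0.26048467  0.04      ]
 [ 0.57427043  0.01040015  0.04      ]]
```

View pics/c1.png

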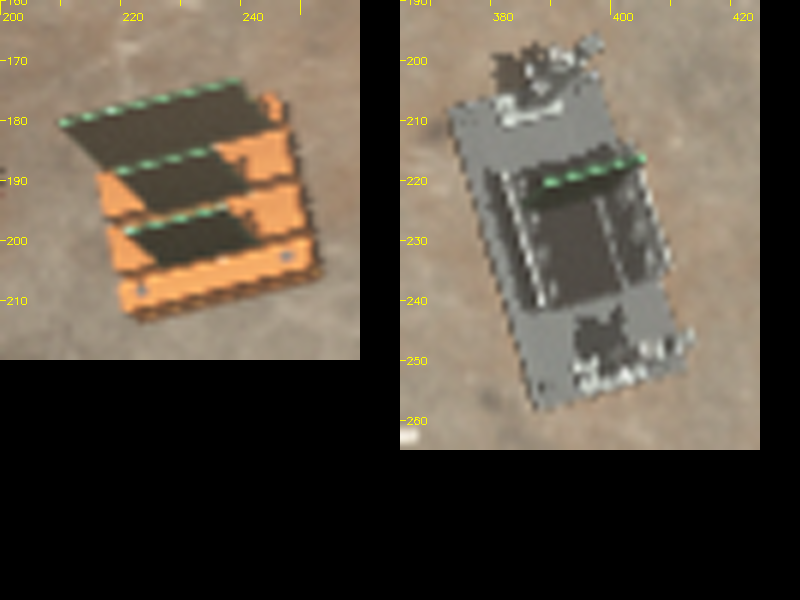

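View pics/c2.png

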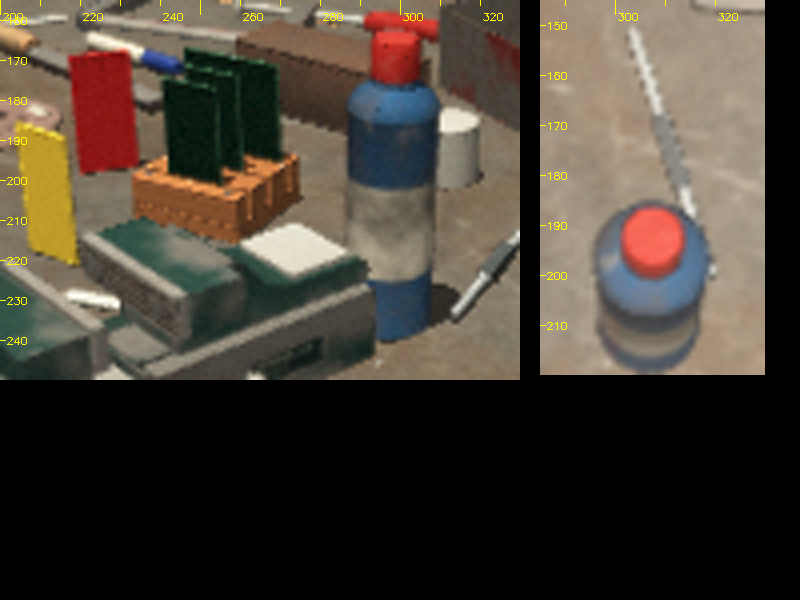

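View pics/c3.png

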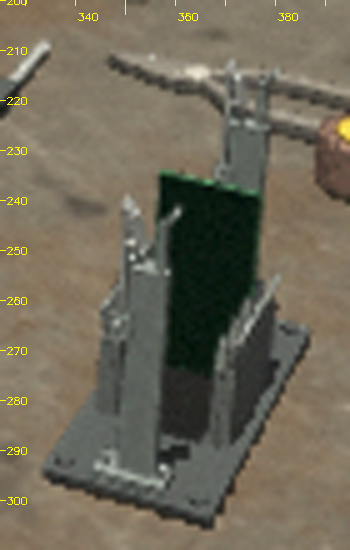

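The top-view crop shows the wide glass in the far cut, with its top edge from (210,180) to (240,174). The two narrow green glasses are glass_a and glass_b, with top edges (219,189)-(235,185) and (221,198)-(238,194). The red and yellow plates stand outside the stand and are the wrong colour. The rod runs from (303,151) to (320,200) with a square grip at its middle. The spoon-like tools on the bench have no such grip, so this is the rod. Glass_kept is in the far slot, top edge (389,220)-(405,216). Next I fit the poses.

```bash
cat > fit.py <<'E'
from h import *
from scipy.optimize import least_squares
def fit(name,pts,x0,free=0):
    def f(p):
        c,s=np.cos(p[2]),np.sin(p[2]);o=[]
        for n,uv,l in pts:
            l=np.array(l,float)
            W=[p[0]+c*l[0]-s*l[1],p[1]+s*l[0]+c*l[1],l[2]]
            o.append(px(n,W)[0]-uv)
        return np.array(o)
    r=least_squares(lambda p:f(p).ravel(),x0,x_scale=[.01,.01,.1],loss='soft_l1')
    print(name,r.x.round(4));print(f(r.x).round(1).tolist());return r.x
if __name__=='__main__':
    T,S='top','scene'
    h=.0255
    fit('carrier',[(T,(374.2,207.5),(.082,.041,.008)),(T,(388.3,258.3),(-.082,.041,.008)),(T,(412.8,251.7),(-.082,-.041,.008)),
     (T,(389.2,220.5),(.018,h,.116)),(T,(405.5,216.2),(.018,-h,.116)),
     (S,(334,294.4),(-.082,.041,.008)),(S,(367.4,305),(-.082,-.041,.004)),(S,(386.6,267),(.082,-.041,.008)),
     (S,(357,234.4),(.018,h,.116)),(S,(377,237.6),(.018,-h,.116))],[.51,-.26,0])
    fit('stand',[(T,(219.7,207.5),(-.048,.05,.04)),(T,(252,201.3),(-.048,-.05,.04)),(T,(245.8,175.5),(.048,-.05,.04)),
     (S,(233.5,198.8),(-.048,.05,.04)),(S,(260,207),(-.048,-.05,.04)),(S,(260,215.8),(-.048,-.05,0)),(S,(274.8,193.8),(.048,-.05,.04))],[.55,.23,0])
    fit('g_front',[(T,(221.2,198.5),(0,h,.123)),(T,(237.7,194.5),(0,-h,.123)),(S,(241,175),(0,h,.123)),(S,(255.3,177.5),(0,-h,.123))],[.53,.23,0])
    fit('g_mid',[(T,(219.2,188.7),(0,h,.123)),(T,(235.3,184.7),(0,-h,.123)),(S,(246.3,171.5),(0,h,.123)),(S,(260.3,174),(0,-h,.123))],[.53,.23,0])
    fit('g_wide',[(T,(210.3,180.3),(0,.045,.125)),(T,(239.7,173.7),(0,-.045,.125)),(S,(246.3,167),(0,.045,.125)),(S,(269.8,171.5),(0,-.045,.125))],[.53,.23,0])
    fit('rod',[(T,(303.4,150.6),(.087,0,.006)),(T,(319.8,199.6),(-.087,0,.006)),(S,(313.8,234),(-.087,0,.006)),(S,(334.4,208.6),(.087,0,.006))],[.65,.02,0])
    print('can',w(T,[[313.6,193.4]],.22))
E
python3 fit.py
```

```text
carrier [ 0.5091 -0.2689  0.3997]
[[-1.4, 0.3], [-0.3, 0.1], [0.4, -0.3], [-0.1, 0.0], [0.5, -0.3], [-0.8, -0.4], [0.1, 0.5], [0.6, -1.3], [-0.3, 0.1], [0.6, 1.7]]
stand [0.5554 0.2403 0.3668]
[[0.1, 1.8], [-0.4, 0.8], [0.1, -2.6], [0.0, -0.2], [-0.4, -2.2], [0.2, 0.4], [0.9, 0.0]]
g_front [0.5223 0.2249 0.3966]
[[0.0, -0.2], [0.7, -0.6], [-0.4, -0.0], [-0.8, 0.2]]
g_mid [0.5502 0.2371 0.3992]
[[-0.2, -0.2], [0.8, -0.7], [-0.4, 0.4], [-0.7, 0.5]]
g_wide [0.5771 0.2489 0.3687]
[[-0.3, -0.2], [0.6, -0.5], [-0.3, 0.3], [-0.4, 0.5]]
rod [0.6508 0.0084 0.4454]
[[0.2, -0.6], [-0.2, 0.1], [0.2, 0.1], [-0.5, 1.1]]
can [[ 0.54143764 -0.01861339  0.22      ]]
```

```bash
cat > plan.py <<'E'
# usage: plan.py x y z psi ...   (tool down, tool y perpendicular to heading psi)
import sys
from h import *
from scipy.spatial.transform import Rotation as Ro
def plan(x,y,z,psi):
    s=ctrl.sense();R=Ro.from_rotvec(s['orientation'])
    best=None
    for q in(psi,psi+np.pi):
        Y=np.array([-np.sin(q),np.cos(q),0]);Z=np.array([0,0,-1.]);X=np.cross(Y,Z)
        r=(R.inv()*Ro.from_matrix(np.c_[X,Y,Z])).as_rotvec()
        if best is None or np.linalg.norm(r)<np.linalg.norm(best):best=r
    d=R.inv().apply(np.array([x,y,z])-s['ee_pos'])
    print('turn',(best/(np.pi/2)).round(4),'shift',(d/.25).round(4),'mm',np.round(1e3*d,1),'|turn|deg',np.degrees(np.linalg.norm(best)).round(1))
if __name__=='__main__':
    v=list(map(float,sys.argv[1:]))
    for i in range(0,len(v),4): plan(*v[i:i+4])
    s=ctrl.sense();print('t',round(s['t'],2),'p',s['ee_pos'].round(4),'rv',s['orientation'].round(3),'F',s['ft_force'].round(1),'q',s['joint_positions'].round(3),'w',round(s['gripper_width'],4),'g',s['grasp_force'])
E
python3 plan.py .5502 .2371 .23 .40  .5223 .2249 .23 .4
```

```text
turn [-0.0011 -0.0005 -0.485 ] shift [-1.7226 -0.3318  0.0026] mm [-430.7  -82.9    0.7] |turn|deg 43.6
turn [-0.0011 -0.0005 -0.485 ] shift [-1.6355 -0.4169  0.0028] mm [-408.9 -104.2    0.7] |turn|deg 43.6
t 0.1 p [0.1768 0.4671 0.2305] rv [-5.65e-01 -3.09e+00  3.00e-03] F [-0.2  0.1 -0.1] q [ 1.209  0.241  0.004  1.335 -0.     1.571] w 0.0855 g 0.0
```

```bash
python3 -m crank '[0,0,-0.12,-0.25,-0.06,0,0, 0,0,-0.24,-0.5,-0.12,0,0, 0,0,-0.36,-0.75,-0.2,0,0, 0,0,-0.485,-1,-0.26,0,0, 0,0,-0.485,-1,-0.26,0,0]' 60; python3 plan.py .5223 .2249 .16 .4
```

```text
t: 0.72
ee_pos: [0.3892, 0.3167, 0.2308]
orientation: [0.628, -3.078, 0.001]
ft_force: [0.4, 0.1, -0.2]
gripper_width: 0.0853
grasp_force: 0.0
turn [-0.0002 -0.0005  0.0015] shift [-0.3465 -0.5461  0.2833] mm [ -86.6 -136.5   70.8] |turn|deg 0.1
t 0.72 p [0.3892 0.3167 0.2308] rv [ 6.280e-01 -3.078e+00  1.000e-03] F [ 0.4  0.1 -0.2] q [ 0.683  0.245  0.009  1.336 -0.     0.281] w 0.0853 g 0.0
```

```bash
python3 -m crank '[0,0,0,-0.1,-0.17,0.05,0, 0,0,0,-0.22,-0.35,0.12,0, 0,0,0,-0.3465,-0.546,0.24,0, 0,0,0,-0.3465,-0.546,0.24,0, 0,0,0,-0.3465,-0.546,0.24,0]'; python3 plan.py .5223 .2249 .083 .4; python3 - <<'E'
from h import *
s=cv2.cvtColor(ctrl.capture('scene'),cv2.COLOR_RGB2BGR);t=cv2.cvtColor(ctrl.capture('top'),cv2.COLOR_RGB2BGR)
m=np.zeros((560,800,3),np.uint8);m[:520,:440]=crop(s,200,110,310,240,4);m[:360,440:800]=crop(t,185,130,275,220,4);cv2.imwrite('pics/a1.png',m)
E
```

```text
t: 1.35
ee_pos: [0.5202, 0.226, 0.1706]
orientation: [0.623, -3.077, -0.0]
ft_force: [-0.7, -0.4, 0.2]
gripper_width: 0.0855
grasp_force: 0.0
turn [ 0.0003 -0.0013 -0.0005] shift [-0.0067 -0.0076  0.3503] mm [-1.7 -1.9 87.6] |turn|deg 0.1
t 1.35 p [0.5202 0.226  0.1706] rv [ 0.623 -3.077 -0.   ] F [-0.7 -0.4  0.2] q [0.41  0.406 0.079 1.245 0.    0.01 ] w 0.0855 g 0.0
```

View pics/a1.png

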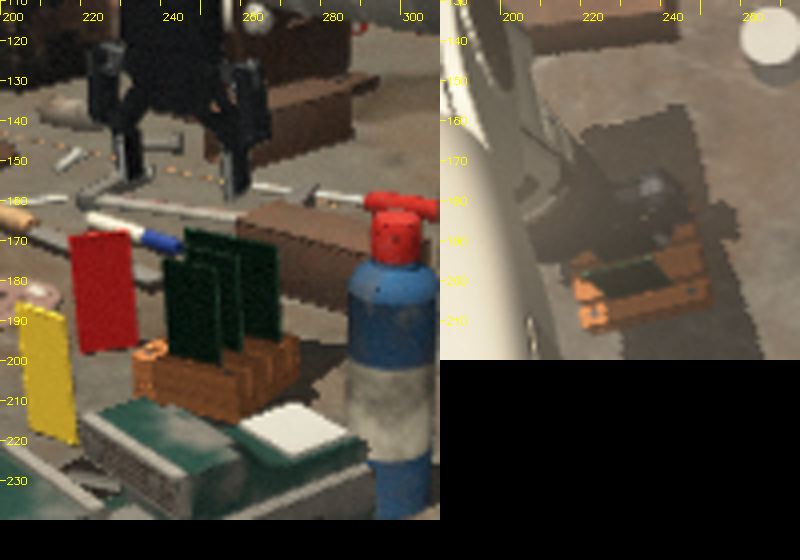

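```bash
python3 -m crank '[0,0,0,-0.0067,-0.0076,0.1,0, 0,0,0,-0.0067,-0.0076,0.2,0, 0,0,0,-0.0067,-0.0076,0.28,0, 0,0,0,-0.0067,-0.0076,0.34,0, 0,0,0,-0.0067,-0.0076,0.34,0]'; python3 plan.py .5223 .2249 .083 .4; python3 - <<'E'
from h import *
s=np.array(px('scene',[[.5202,.226,.1836],[.5202-.39*.0425,.226+.92*.0425,.1836],[.5202+.39*.0425,.226-.92*.0425,.1836]]));print(s)
E
```

```text
t: 2.08
ee_pos: [0.5219, 0.2258, 0.0859]
orientation: [0.626, -3.077, 0.0]
ft_force: [-0.0, -0.2, 0.7]
gripper_width: 0.0853
grasp_force: 0.0
turn [ 0.    -0.001  0.001] shift [-0.0002 -0.0039  0.0115] mm [-0.  -1.   2.9] |turn|deg 0.1
t 2.08 p [0.5219 0.2258 0.0859] rv [ 0.626 -3.077  0.   ] F [-0.  -0.2  0.7] q [ 0.408  0.476 -0.046  1.05   0.     0.007] w 0.0853 g 0.0
[[245.49387326 157.82669481]
 [233.80543571 155.80300308]
 [257.4719387  159.89992637]]
```

```bash
python3 -m crank '[0,0,0,0,0,0,0.2, 0,0,0,0,0,0,0.3, 0,0,0,0,0,0,0.5, 0,0,0,0,0,0,0.7, 0,0,0,0,0,0,0.7]' 40; python3 -m crank '[0,0,0,0,0,0,0.7]'; python3 plan.py .5223 .2249 .083 .4
```

```text
t: 2.7
ee_pos: [0.5236, 0.2259, 0.0873]
orientation: [-0.624, 3.077, 0.002]
ft_force: [-0.7, 1.9, 4.7]
gripper_width: 0.0502
grasp_force: 41.0
t: 2.82
ee_pos: [0.5236, 0.2259, 0.0874]
orientation: [-0.624, 3.077, 0.002]
ft_force: [-1.2, 2.4, 5.3]
gripper_width: 0.0503
grasp_force: 41.0
turn [0.0004 0.0014 0.0001] shift [ 0.0065 -0.0014  0.0174] mm [ 1.6 -0.4  4.4] |turn|deg 0.1
t 2.83 p [0.5236 0.2259 0.0874] rv [-6.240e-01  3.077e+00  2.000e-03] F [-1.2  2.4  5.3] q [ 4.07e-01  4.75e-01 -4.40e-02  1.05e+00  1.00e-03  7.00e-03] w 0.0503 g 40.97832441329956
```

```bash
python3 -m crank '[0,0,0,0,0,-0.05,0.7, 0,0,0,0,0,-0.15,0.7, 0,0,0,0,0,-0.3,0.7, 0,0,0,0,0,-0.5,0.7, 0,0,0,0,0,-0.7,0.7]'; python3 -m crank '[0,0,0,0,0,-0.15,0.7,0,0,0,0,0,-0.28,0.7,0,0,0,0,0,-0.28,0.7]';  python3 plan.py .5091 -.2689 .32 .4 .5223 .2249 .083 .4
```

```text
t: 3.45
ee_pos: [0.5225, 0.2246, 0.2628]
orientation: [0.623, -3.078, 0.001]
ft_force: [1.7, 0.6, -1.7]
gripper_width: 0.0502
grasp_force: 41.9
t: 3.82
ee_pos: [0.524, 0.2253, 0.3345]
orientation: [-0.623, 3.073, 0.001]
ft_force: [-0.5, -0.3, -1.1]
gripper_width: 0.05
grasp_force: 41.9
turn [-0.0003  0.0037 -0.0002] shift [ 0.8247 -1.7978  0.0541] mm [ 206.2 -449.5   13.5] |turn|deg 0.3
turn [-0.0003  0.0037 -0.0002] shift [0.0128 0.0015 1.006 ] mm [  3.2   0.4 251.5] |turn|deg 0.3
t 3.83 p [0.524  0.2253 0.3345] rv [-6.230e-01  3.073e+00  1.000e-03] F [-0.5 -0.3 -1.1] q [ 0.406  0.37   0.449  1.644 -0.     0.007] w 0.05 g 41.939016580581665
```

```bash
python3 -m crank '[0,0,0,0.06,-0.13,0,0.7,0,0,0,0.14,-0.3,0,0.7,0,0,0,0.24,-0.52,0,0.7,0,0,0,0.34,-0.74,0,0.7,0,0,0,0.44,-0.96,0,0.7]'; python3 -m crank '[0,0,0,0.1,-0.22,0,0.7,0,0,0,0.2,-0.44,0,0.7,0,0,0,0.3,-0.65,0,0.7,0,0,0,0.36,-0.79,0,0.7,0,0,0,0.385,-0.84,0,0.7]';  python3 -m crank '[0,0,0,0,0,0,0.7,0,0,0,0,0,0,0.7]'; python3 plan.py .5091 -.2689 .2 .4
```

```text
t: 4.45
ee_pos: [0.514, -0.0405, 0.3296]
orientation: [0.624, -3.076, -0.001]
ft_force: [1.0, -0.3, -0.3]
gripper_width: 0.0499
grasp_force: 41.9
t: 5.08
ee_pos: [0.5071, -0.2716, 0.3291]
orientation: [0.619, -3.077, -0.003]
ft_force: [-0.3, -0.1, -0.8]
gripper_width: 0.0503
grasp_force: 41.9
t: 5.32
ee_pos: [0.5083, -0.2682, 0.3311]
orientation: [0.626, -3.078, -0.001]
ft_force: [0.1, -0.6, -1.6]
gripper_width: 0.05
grasp_force: 41.9
turn [ 0.0006 -0.0002  0.001 ] shift [-0.0018 -0.0045  0.5242] mm [ -0.4  -1.1 131.1] |turn|deg 0.1
t 5.33 p [ 0.5083 -0.2682  0.3311] rv [ 6.260e-01 -3.078e+00 -1.000e-03] F [ 0.1 -0.6 -1.6] q [-0.486  0.385  0.463  1.649  0.    -0.887] w 0.05 g 41.90430164337158
```

```bash
python3 -m crank '[0,0,0,-0.0018,-0.0045,0.15,0.7,0,0,0,-0.0018,-0.0045,0.35,0.7,0,0,0,-0.0018,-0.0045,0.55,0.7,0,0,0,-0.0018,-0.0045,0.68,0.7,0,0,0,-0.0018,-0.0045,0.68,0.7]';python3 -m crank '[0,0,0,0,0,0,0.7,0,0,0,0,0,0,0.7]'; python3 plan.py .5091 -.2689 .155 .4;python3 - <<'E'
from h import *
s=cv2.cvtColor(ctrl.capture('scene'),cv2.COLOR_RGB2BGR);t=cv2.cvtColor(ctrl.capture('top'),cv2.COLOR_RGB2BGR)
m=np.zeros((600,800,3),np.uint8);m[:600,:420]=crop(s,325,200,395,300,6);m[:375,425:800]=crop(t,360,190,435,265,5);cv2.imwrite('pics/a2.png',m)
E
```

```text
t: 5.95
ee_pos: [0.5074, -0.2677, 0.1587]
orientation: [0.627, -3.073, -0.007]
ft_force: [-0.2, -0.1, -1.2]
gripper_width: 0.05
grasp_force: 41.9
t: 6.2
ee_pos: [0.5106, -0.2707, 0.1637]
orientation: [-0.625, 3.075, -0.004]
ft_force: [0.7, -0.0, -0.8]
gripper_width: 0.0499
grasp_force: 41.9
turn [-0.0022  0.0018  0.0004] shift [0.003  0.0091 0.0349] mm [0.7 2.3 8.7] |turn|deg 0.3
t 6.2 p [ 0.5106 -0.2707  0.1637] rv [-0.625  3.075 -0.004] F [ 0.7 -0.  -0.8] q [-0.487  0.426  0.091  1.231 -0.    -0.888] w 0.0499 g 41.909133195877075
```

View pics/a2.png

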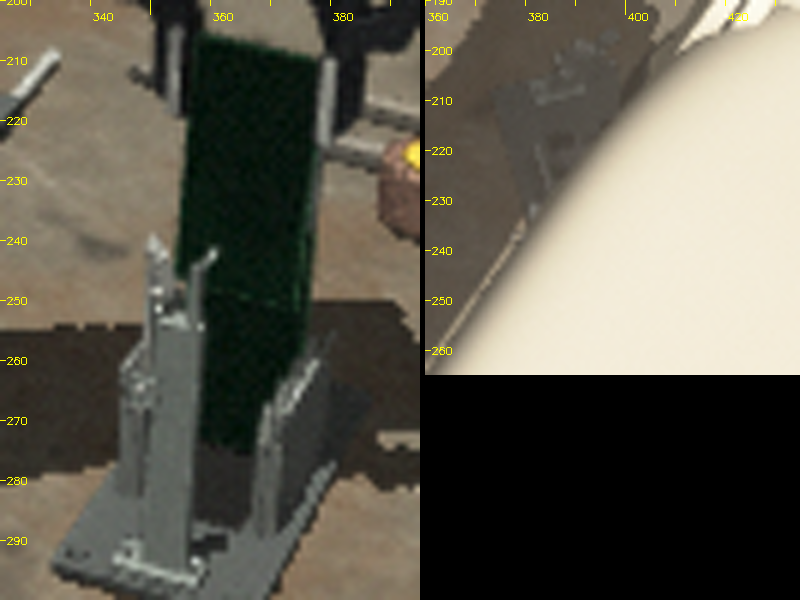

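```bash
cat > chk.py <<'E'
from h import *
def g(x,y,zb,psi=.4):
    a=np.array([-np.sin(psi),np.cos(psi)])*.0255
    return px('scene',[[x+a[0],y+a[1],zb+.108],[x-a[0],y-a[1],zb+.108],[x+a[0],y+a[1],zb],[x-a[0],y-a[1],zb]]).round(1).tolist()
for zb in(.084,.089,.094): print(zb,g(.5091,-.2689,zb))
E
python3 chk.py
python3 -m crank '[0,0,0,0,0,0,0.7]'|head -2;python3 plan.py .5091 -.2689 .155 .4 |head -1;python3 -m crank '[0,0,0,0,0,0,0.7]'|head -2;python3 plan.py .5091 -.2689 .155 .4|head -1;
```

```text
0.084 [[356.0, 208.6], [378.1, 213.1], [353.4, 249.8], [374.3, 254.9]]
0.089 [[356.1, 206.6], [378.2, 211.1], [353.5, 248.0], [374.4, 253.0]]
0.094 [[356.3, 204.6], [378.4, 209.0], [353.6, 246.2], [374.6, 251.2]]
t: 6.42
ee_pos: [0.5096, -0.2707, 0.1623]
turn [-0.0008  0.0007 -0.0001] shift [-0.001   0.0073  0.0291] mm [-0.2  1.8  7.3] |turn|deg 0.1
t: 6.55
ee_pos: [0.5092, -0.2705, 0.1616]
turn [-0.0002  0.0002 -0.0001] shift [-0.0021  0.0063  0.0264] mm [-0.5  1.6  6.6] |turn|deg 0.0
```

```bash
python3 -m crank '[0,0,0,-0.002,0.0063,0.03,0.7,0,0,0,-0.002,0.0063,0.06,0.7,0,0,0,-0.002,0.0063,0.09,0.7,0,0,0,-0.002,0.0063,0.1,0.7,0,0,0,-0.002,0.0063,0.1,0.7]';python3 -m crank '[0,0,0,0,0,0,0.7,0,0,0,0,0,0,0.7]'; python3 plan.py .5091 -.2689 .155 .4
```

```text
t: 7.18
ee_pos: [0.5088, -0.2687, 0.1359]
orientation: [0.624, -3.078, -0.001]
ft_force: [0.1, -0.2, 0.2]
gripper_width: 0.0498
grasp_force: 41.9
t: 7.42
ee_pos: [0.5092, -0.2689, 0.1367]
orientation: [-0.624, 3.078, -0.001]
ft_force: [-0.8, -0.8, -1.2]
gripper_width: 0.0499
grasp_force: 41.9
turn [-0.0004  0.0003  0.    ] shift [ 0.0005  0.0001 -0.0734] mm [  0.1   0.  -18.3] |turn|deg 0.0
t 7.42 p [ 0.5092 -0.2689  0.1367] rv [-6.240e-01  3.078e+00 -1.000e-03] F [-0.8 -0.8 -1.2] q [-0.486  0.444  0.045  1.171 -0.    -0.886] w 0.0499 g 41.90900266170502
```

```bash
python3 -m crank '[0,0,0,0,0,0.02,0.7,0,0,0,0,0,0.04,0.7,0,0,0,0,0,0.04,0.7]'; python3 -m crank '[0,0,0,0,0,0.02,0.7,0,0,0,0,0,0.04,0.7,0,0,0,0,0,0.04,0.7]'; python3 plan.py .5091 -.2689 .080 .4
```

```text
t: 7.8
ee_pos: [0.5087, -0.2687, 0.1256]
orientation: [0.624, -3.078, -0.001]
ft_force: [-0.7, 0.4, -1.2]
gripper_width: 0.05
grasp_force: 41.9
t: 8.18
ee_pos: [0.5093, -0.2691, 0.1159]
orientation: [-0.624, 3.079, -0.001]
ft_force: [2.0, -2.0, -3.7]
gripper_width: 0.0499
grasp_force: 41.7
turn [-0.0005  0.     -0.0001] shift [0.0002 0.0011 0.1435] mm [ 0.1  0.3 35.9] |turn|deg 0.0
t 8.18 p [ 0.5093 -0.2691  0.1159] rv [-6.240e-01  3.079e+00 -1.000e-03] F [ 2.  -2.  -3.7] q [-0.486  0.461  0.014  1.124 -0.    -0.886] w 0.0499 g 41.70792818069458
```

```bash
python3 -m crank '[0,0,0,0,-0.002,0.03,0.7,0,0,0,0,-0.002,0.06,0.7,0,0,0,0,-0.002,0.08,0.7,0,0,0,0,-0.002,0.08,0.7]';python3 -m crank '[0,0,0,0,0,0.02,0.7,0,0,0,0,0,0.03,0.7,0,0,0,0,0,0.03,0.7]'; python3 plan.py .5091 -.2689 .080 .4
```

```text
t: 8.68
ee_pos: [0.5092, -0.2692, 0.0956]
orientation: [0.624, -3.079, -0.0]
ft_force: [1.7, -1.6, -3.7]
gripper_width: 0.0502
grasp_force: 41.8
t: 9.05
ee_pos: [0.5093, -0.2692, 0.0886]
orientation: [-0.624, 3.079, -0.0]
ft_force: [3.0, -0.5, -1.5]
gripper_width: 0.05
grasp_force: 41.9
turn [-0.      0.0001  0.0001] shift [0.0002 0.0014 0.0344] mm [0.  0.4 8.6] |turn|deg 0.0
t 9.05 p [ 0.5093 -0.2692  0.0886] rv [-0.624  3.079 -0.   ] F [ 3.  -0.5 -1.5] q [-0.486  0.485 -0.023  1.062  0.    -0.886] w 0.05 g 41.93357706069946
```

```bash
python3 -m crank '[0,0,0,0,0,0.012,0.7,0,0,0,0,0,0.024,0.7,0,0,0,0,0,0.024,0.7]'; python3 -m crank '[0,0,0,0,0,0.008,0.7,0,0,0,0,0,0.008,0.7]';python3 -m crank '[0,0,0,0,0,0.008,0.7,0,0,0,0,0,0.008,0.7]'; python3 plan.py .5091 -.2689 .080 .4
```

```text
t: 9.43
ee_pos: [0.5093, -0.2692, 0.0825]
orientation: [-0.624, 3.079, 0.0]
ft_force: [2.0, -0.7, -1.5]
gripper_width: 0.05
grasp_force: 42.0
t: 9.68
ee_pos: [0.5093, -0.2692, 0.0807]
orientation: [-0.624, 3.079, -0.0]
ft_force: [2.8, -0.3, 0.1]
gripper_width: 0.05
grasp_force: 42.1
t: 9.93
ee_pos: [0.5095, -0.2692, 0.0803]
orientation: [-0.624, 3.078, -0.001]
ft_force: [1.0, 1.7, 8.4]
gripper_width: 0.05
grasp_force: 42.8
turn [-0.0005  0.0007  0.0001] shift [0.0012 0.0016 0.0012] mm [0.3 0.4 0.3] |turn|deg 0.1
t 9.93 p [ 0.5095 -0.2692  0.0803] rv [-6.240e-01  3.078e+00 -1.000e-03] F [1.  1.7 8.4] q [-0.486  0.493 -0.034  1.042  0.    -0.886] w 0.05 g 42.79661536216736
```

```bash
python3 -m crank '[0,0,0,0,0,-0.004,0.5,0,0,0,0,0,-0.004,0.3,0,0,0,0,0,-0.004,0,0,0,0,0,0,-0.004,0,0,0,0,0,0,-0.004,0]'; python3 -m crank '[0,0,0,0,0,-0.2,0,0,0,0,0,0,-0.45,0,0,0,0,0,0,-0.7,0,0,0,0,0,0,-0.95,0,0,0,0,0,0,-0.95,0]'; python3 plan.py .5502 .2371 .32 .4; python3 - <<'E'
from h import *
s=cv2.cvtColor(ctrl.capture('scene'),cv2.COLOR_RGB2BGR);cv2.imwrite('pics/a3full.png',s);cv2.imwrite('pics/a3.png',crop(s,325,200,395,300,6))
E
```

```text
t: 10.55
ee_pos: [0.5089, -0.2691, 0.0795]
orientation: [0.624, -3.078, -0.001]
ft_force: [0.5, -0.6, 0.3]
gripper_width: 0.0854
grasp_force: 0.0
t: 11.18
ee_pos: [0.5114, -0.2704, 0.324]
orientation: [-0.622, 3.069, -0.013]
ft_force: [1.0, -0.6, -0.6]
gripper_width: 0.0854
grasp_force: 0.0
turn [-0.0063  0.0051  0.    ] shift [-0.9334  1.8095  0.0055] mm [-233.4  452.4    1.4] |turn|deg 0.7
t 11.18 p [ 0.5114 -0.2704  0.324 ] rv [-0.622  3.069 -0.013] F [ 1.  -0.6 -0.6] q [-0.486  0.38   0.437  1.614 -0.    -0.886] w 0.0854 g 0.0
```

View pics/a3.png

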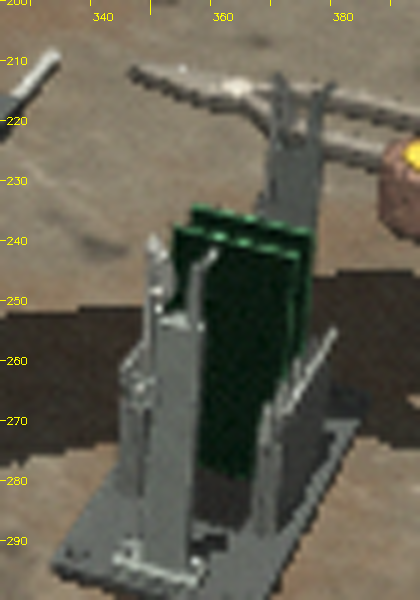

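The crop shows the first glass seated in the middle slot, its top edge from (352,238) to (372,242), parallel to and just in front of glass_kept. Next is the second glass.

```bash
python3 -m crank '[0,0,0,-0.1,0.19,0,0,0,0,0,-0.2,0.39,0,0,0,0,0,-0.3,0.58,0,0,0,0,0,-0.4,0.78,0,0,0,0,0,-0.5,0.97,0,0]'; python3 -m crank '[0,0,0,-0.1,0.2,0,0,0,0,0,-0.2,0.4,0.1,0,0,0,0,-0.3,0.6,0.3,0,0,0,0,-0.4,0.8,0.5,0,0,0,0,-0.43,0.84,0.6,0]'; python3 -m crank '[0,0,0,0,0,0,0,0,0,0,0,0,0,0]'; python3 plan.py .5502 .2371 .083 .4
```

```text
t: 11.85
ee_pos: [0.5288, 0.0046, 0.3151]
orientation: [0.623, -3.075, -0.001]
ft_force: [0.8, 0.2, 0.1]
gripper_width: 0.0857
grasp_force: 0.0
t: 12.48
ee_pos: [0.5454, 0.2397, 0.1636]
orientation: [0.626, -3.075, 0.001]
ft_force: [-0.1, -0.3, -0.7]
gripper_width: 0.0855
grasp_force: 0.0
t: 12.72
ee_pos: [0.5465, 0.2374, 0.1666]
orientation: [0.624, -3.077, 0.001]
ft_force: [-0.2, 0.7, 0.7]
gripper_width: 0.0856
grasp_force: 0.0
turn [-0.0003 -0.0014 -0.    ] shift [-0.0137 -0.0067  0.3344] mm [-3.4 -1.7 83.6] |turn|deg 0.1
t 12.72 p [0.5465 0.2374 0.1666] rv [ 6.240e-01 -3.077e+00  1.000e-03] F [-0.2  0.7  0.7] q [ 0.41   0.465  0.159  1.267 -0.     0.01 ] w 0.0856 g 0.0
```

```bash
python3 -m crank '[0,0,0,-0.0137,-0.0067,0.1,0, 0,0,0,-0.0137,-0.0067,0.2,0, 0,0,0,-0.0137,-0.0067,0.28,0, 0,0,0,-0.0137,-0.0067,0.325,0, 0,0,0,-0.0137,-0.0067,0.325,0]'; python3 plan.py .5502 .2371 .083 .4;python3 -m crank '[0,0,0,0,0,0,0.2, 0,0,0,0,0,0,0.3, 0,0,0,0,0,0,0.5, 0,0,0,0,0,0,0.7, 0,0,0,0,0,0,0.7]' 40; python3 -m crank '[0,0,0,0,0,0,0.7]'; python3 plan.py .5502 .2371 .083 .4
```

```text
t: 13.35
ee_pos: [0.5512, 0.237, 0.0865]
orientation: [-0.622, 3.079, -0.0]
ft_force: [0.6, -0.6, 0.4]
gripper_width: 0.0853
grasp_force: 0.0
turn [-0.0001  0.0001 -0.0008] shift [0.0035 0.0017 0.014 ] mm [0.9 0.4 3.5] |turn|deg 0.1
t 13.35 p [0.5512 0.237  0.0865] rv [-0.622  3.079 -0.   ] F [ 0.6 -0.6  0.4] q [ 0.406  0.531  0.047  1.087 -0.     0.008] w 0.0853 g 0.0
t: 13.98
ee_pos: [0.5515, 0.2383, 0.0871]
orientation: [-0.624, 3.077, 0.001]
ft_force: [-0.8, -0.2, 5.8]
gripper_width: 0.0503
grasp_force: 41.2
t: 14.1
ee_pos: [0.5515, 0.2383, 0.0871]
orientation: [-0.624, 3.077, 0.001]
ft_force: [-0.2, -0.1, 5.8]
gripper_width: 0.0502
grasp_force: 41.2
turn [0.     0.0013 0.0002] shift [ 0.0069 -0.0024  0.0164] mm [ 1.7 -0.6  4.1] |turn|deg 0.1
t 14.1 p [0.5515 0.2383 0.0871] rv [-6.240e-01  3.077e+00  1.000e-03] F [-0.2 -0.1  5.8] q [0.408 0.53  0.048 1.087 0.    0.008] w 0.0502 g 41.24743402004242
```

```bash
python3 -m crank '[0,0,0,0,0,-0.05,0.7, 0,0,0,0,0,-0.15,0.7, 0,0,0,0,0,-0.3,0.7, 0,0,0,0,0,-0.5,0.7, 0,0,0,0,0,-0.7,0.7]'; python3 -m crank '[0,0,0,0,0,-0.15,0.7,0,0,0,0,0,-0.28,0.7,0,0,0,0,0,-0.28,0.7,0,0,0,0,0,-0.28,0.7]';  python3 plan.py .4931 -.2761 .32 .4
```

```text
t: 14.72
ee_pos: [0.5503, 0.2376, 0.2625]
orientation: [0.624, -3.078, 0.001]
ft_force: [0.8, -0.1, -1.0]
gripper_width: 0.0502
grasp_force: 42.1
t: 15.22
ee_pos: [0.5505, 0.2377, 0.3299]
orientation: [0.624, -3.077, 0.001]
ft_force: [-0.4, -0.3, -1.7]
gripper_width: 0.05
grasp_force: 42.1
turn [-0.     -0.0012  0.    ] shift [ 1.0119 -1.8035  0.0418] mm [ 253.  -450.9   10.5] |turn|deg 0.1
t 15.22 p [0.5505 0.2377 0.3299] rv [ 6.240e-01 -3.077e+00  1.000e-03] F [-0.4 -0.3 -1.7] q [ 0.408  0.444  0.548  1.677 -0.     0.008] w 0.05 g 42.08739995956421
```

```bash
python3 -m crank '[0,0,0,0.07,-0.13,0,0.7,0,0,0,0.17,-0.3,0,0.7,0,0,0,0.29,-0.52,0,0.7,0,0,0,0.415,-0.74,0,0.7,0,0,0,0.539,-0.96,0,0.7]'; python3 -m crank '[0,0,0,0.12,-0.22,0,0.7,0,0,0,0.24,-0.44,0,0.7,0,0,0,0.36,-0.65,0,0.7,0,0,0,0.44,-0.79,0,0.7,0,0,0,0.472,-0.844,0,0.7]';  python3 -m crank '[0,0,0,0,0,0,0.7,0,0,0,0,0,0,0.7]'; python3 plan.py .4931 -.2761 .16 .4
```

```text
t: 15.85
ee_pos: [0.519, -0.0358, 0.329]
orientation: [0.624, -3.075, -0.001]
ft_force: [1.1, -1.0, -0.4]
gripper_width: 0.05
grasp_force: 42.1
t: 16.48
ee_pos: [0.4925, -0.2763, 0.3286]
orientation: [0.618, -3.077, -0.005]
ft_force: [-0.3, 0.7, -0.6]
gripper_width: 0.0499
grasp_force: 42.1
t: 16.73
ee_pos: [0.4941, -0.2729, 0.3306]
orientation: [0.627, -3.078, -0.002]
ft_force: [-0.9, -0.3, -0.7]
gripper_width: 0.05
grasp_force: 42.1
turn [ 0.0009 -0.0002  0.001 ] shift [ 0.0083 -0.011   0.6824] mm [  2.1  -2.8 170.6] |turn|deg 0.1
t 16.73 p [ 0.4941 -0.2729  0.3306] rv [ 6.270e-01 -3.078e+00 -2.000e-03] F [-0.9 -0.3 -0.7] q [-5.050e-01  3.620e-01  4.280e-01  1.637e+00  1.000e-03 -9.070e-01] w 0.05 g 42.07501173019409
```

```bash
python3 -m crank '[0,0,0,0.008,-0.011,0.15,0.7,0,0,0,0.008,-0.011,0.35,0.7,0,0,0,0.008,-0.011,0.55,0.7,0,0,0,0.008,-0.011,0.65,0.7,0,0,0,0.008,-0.011,0.68,0.7]';python3 -m crank '[0,0,0,0,0,0,0.7,0,0,0,0,0,0,0.7,0,0,0,0,0,0,0.7,0,0,0,0,0,0,0.7]'; python3 plan.py .4931 -.2761 .136 .4
```

```text
t: 17.35
ee_pos: [0.4925, -0.2754, 0.1593]
orientation: [0.628, -3.076, -0.004]
ft_force: [0.0, -0.9, -0.3]
gripper_width: 0.0502
grasp_force: 42.1
t: 17.85
ee_pos: [0.4935, -0.278, 0.1619]
orientation: [-0.624, 3.078, -0.001]
ft_force: [0.6, 0.0, -0.1]
gripper_width: 0.0498
grasp_force: 42.1
turn [-0.0007  0.0006 -0.0001] shift [-0.0013  0.0076  0.1034] mm [-0.3  1.9 25.9] |turn|deg 0.1
t 17.85 p [ 0.4935 -0.278   0.1619] rv [-6.240e-01  3.078e+00 -1.000e-03] F [ 0.6  0.  -0.1] q [-0.513  0.407  0.057  1.219  0.    -0.913] w 0.0498 g 42.07980394363403
```

```bash
python3 -m crank '[0,0,0,-0.0013,0.007,0.03,0.7,0,0,0,-0.0013,0.007,0.06,0.7,0,0,0,-0.0013,0.007,0.09,0.7,0,0,0,-0.0013,0.007,0.1,0.7,0,0,0,-0.0013,0.007,0.1,0.7]';python3 -m crank '[0,0,0,0,0,0,0.7,0,0,0,0,0,0,0.7]'; python3 plan.py .4931 -.2761 .136 .4;python3 -m crank '[0,0,0,0,0,0.02,0.7,0,0,0,0,0,0.04,0.7,0,0,0,0,0,0.04,0.7]'; python3 plan.py .4931 -.2761 .08 .4
```

```text
t: 18.48
ee_pos: [0.4926, -0.2759, 0.1357]
orientation: [0.624, -3.078, -0.001]
ft_force: [-0.2, 0.3, 0.0]
gripper_width: 0.0501
grasp_force: 42.1
t: 18.73
ee_pos: [0.493, -0.2761, 0.1364]
orientation: [-0.624, 3.078, -0.001]
ft_force: [0.0, 0.4, -1.1]
gripper_width: 0.0498
grasp_force: 42.1
turn [-0.0003  0.0003  0.    ] shift [-0.0004 -0.0002  0.0015] mm [-0.1 -0.   0.4] |turn|deg 0.0
t 18.73 p [ 0.493  -0.2761  0.1364] rv [-6.240e-01  3.078e+00 -1.000e-03] F [ 0.   0.4 -1.1] q [-0.511  0.424  0.012  1.159  0.    -0.911] w 0.0498 g 42.08015263080597
t: 19.1
ee_pos: [0.4924, -0.2757, 0.1253]
orientation: [0.624, -3.078, -0.001]
ft_force: [1.1, 0.4, -0.2]
gripper_width: 0.0501
grasp_force: 42.1
turn [ 0.0007 -0.0005  0.0001] shift [-0.002  -0.0028  0.1812] mm [-0.5 -0.7 45.3] |turn|deg 0.1
t 19.1 p [ 0.4924 -0.2757  0.1253] rv [ 6.240e-01 -3.078e+00 -1.000e-03] F [ 1.1  0.4 -0.2] q [-0.51   0.433 -0.004  1.135  0.    -0.911] w 0.0501 g 42.0646333694458
```

```bash
python3 -m crank '[0,0,0,0,-0.001,0.02,0.7,0,0,0,0,-0.001,0.04,0.7,0,0,0,0,-0.001,0.06,0.7,0,0,0,0,-0.001,0.06,0.7]'|sed -n 1,4p;python3 -m crank '[0,0,0,0,0,0.03,0.7,0,0,0,0,0,0.06,0.7,0,0,0,0,0,0.08,0.7,0,0,0,0,0,0.08,0.7]'; python3 plan.py .4931 -.2761 .08 .4
```

```text
t: 19.6
ee_pos: [0.493, -0.2759, 0.1105]
orientation: [-0.625, 3.079, 0.001]
ft_force: [2.0, 0.6, -2.4]
t: 20.1
ee_pos: [0.493, -0.276, 0.0904]
orientation: [-0.625, 3.079, 0.001]
ft_force: [1.3, 0.7, -3.0]
gripper_width: 0.0501
grasp_force: 41.9
turn [0.0004 0.0001 0.0002] shift [-0.0002 -0.0008  0.0415] mm [-0.1 -0.2 10.4] |turn|deg 0.0
t 20.1 p [ 0.493  -0.276   0.0904] rv [-6.250e-01  3.079e+00  1.000e-03] F [ 1.3  0.7 -3. ] q [-0.511  0.464 -0.053  1.054  0.    -0.911] w 0.0501 g 41.943878531455994
```

```bash
python3 -m crank '[0,0,0,0,0,0.016,0.7,0,0,0,0,0,0.03,0.7,0,0,0,0,0,0.03,0.7]'|sed -n 1,4p; python3 -m crank '[0,0,0,0,0,0.01,0.7,0,0,0,0,0,0.01,0.7]'|sed -n 1,4p;python3 -m crank '[0,0,0,0,0,0.006,0.7,0,0,0,0,0,0.006,0.7]'; python3 plan.py .5091 -.2689 .080 .4
```

```text
t: 20.48
ee_pos: [0.4931, -0.2762, 0.0834]
orientation: [-0.624, 3.079, -0.0]
ft_force: [3.8, 0.4, -1.9]
t: 20.72
ee_pos: [0.4931, -0.2762, 0.0811]
orientation: [-0.624, 3.078, -0.0]
ft_force: [3.7, 1.2, -1.7]
t: 20.98
ee_pos: [0.4932, -0.2763, 0.0801]
orientation: [-0.624, 3.078, -0.001]
ft_force: [2.8, 1.2, 4.7]
gripper_width: 0.0502
grasp_force: 42.4
turn [-0.0004  0.0005  0.0001] shift [-0.07    0.0023  0.0005] mm [-17.5   0.6   0.1] |turn|deg 0.1
t 20.98 p [ 0.4932 -0.2763  0.0801] rv [-6.240e-01  3.078e+00 -1.000e-03] F [2.8 1.2 4.7] q [-0.511  0.474 -0.066  1.029  0.    -0.911] w 0.0502 g 42.43760883808136
```

```bash
python3 -m crank '[0,0,0,0,0,-0.003,0.5,0,0,0,0,0,-0.003,0.3,0,0,0,0,0,-0.003,0,0,0,0,0,0,-0.003,0,0,0,0,0,0,-0.003,0]'|sed -n 1,4p; python3 -m crank '[0,0,0,0,0,-0.2,0,0,0,0,0,0,-0.45,0,0,0,0,0,0,-0.7,0,0,0,0,0,0,-0.9,0,0,0,0,0,0,-0.9,0]'|sed -n 1,3p; python3 plan.py .6508 .0084 .30 .445; python3 -m crank '[0,0,0,0,0,0,0]'|sed -n 1,3p;
```

```text
t: 21.6
ee_pos: [0.4925, -0.2762, 0.0801]
orientation: [0.624, -3.078, -0.0]
ft_force: [-0.2, 0.3, -1.0]
t: 22.22
ee_pos: [0.4947, -0.2773, 0.3107]
orientation: [-0.623, 3.071, -0.011]
turn [-0.0054  0.0038 -0.0287] shift [-1.0199  0.8099  0.0424] mm [-255.   202.5   10.6] |turn|deg 2.6
t 22.23 p [ 0.4947 -0.2773  0.3107] rv [-0.623  3.071 -0.011] F [ 0.6 -1.4 -0.1] q [-0.511  0.355  0.367  1.572 -0.    -0.911] w 0.0854 g 0.0
t: 22.35
ee_pos: [0.4926, -0.2761, 0.3048]
orientation: [0.624, -3.078, -0.0]
```

```bash
python3 -m crank '[0,0,-0.01,-0.17,0.135,0,0,0,0,-0.0287,-0.35,0.28,0,0,0,0,-0.0287,-0.53,0.42,0,0,0,0,-0.0287,-0.72,0.57,0,0,0,0,-0.0287,-0.9,0.71,0,0]'|sed -n 1,3p; python3 plan.py .6508 .0084 .15 .445
```

```text
t: 22.98
ee_pos: [0.6308, -0.0233, 0.3026]
orientation: [0.693, -3.06, -0.002]
turn [ 0.0012 -0.0027  0.0002] shift [-0.1294  0.0786  0.6101] mm [-32.4  19.7 152.5] |turn|deg 0.3
t 22.98 p [ 0.6308 -0.0233  0.3026] rv [ 6.93e-01 -3.06e+00 -2.00e-03] F [-0.4 -0.5  0.7] q [-0.037  0.516  0.592  1.652 -0.    -0.482] w 0.0851 g 0.0
```

```bash
python3 -m crank '[0,0,0,-0.06,0.04,0.1,0,0,0,0,-0.129,0.079,0.25,0,0,0,0,-0.129,0.079,0.42,0,0,0,0,-0.129,0.079,0.58,0,0,0,0,-0.129,0.079,0.58,0]'|sed -n 1,3p; python3 -m crank '[0,0,0,0,0,0,0,0,0,0,0,0,0,0]' |sed -n 1,3p;python3 plan.py .6508 .0084 .02 .445;  python3 - <<'E'
from h import *
s=cv2.cvtColor(ctrl.capture('scene'),cv2.COLOR_RGB2BGR);cv2.imwrite('pics/r1full.png',s)
m=np.zeros((600,800,3),np.uint8);c=crop(s,240,50,400,250,3);m[:600,:480]=c
m[:600,480:800]=crop(s,290,130,370,280,4);cv2.imwrite('pics/r1.png',m)
E
```

```text
t: 23.6
ee_pos: [0.6472, 0.0067, 0.1538]
orientation: [0.691, -3.051, -0.004]
t: 23.85
ee_pos: [0.6529, 0.0065, 0.1626]
orientation: [-0.692, 3.06, -0.001]
turn [-0.0011  0.0023 -0.0001] shift [0.0065 0.0115 0.5705] mm [  1.6   2.9 142.6] |turn|deg 0.2
t 23.85 p [0.6529 0.0065 0.1626] rv [-6.92e-01  3.06e+00 -1.00e-03] F [-0.1 -0.6  0.4] q [ 0.01   0.578  0.335  1.324 -0.    -0.435] w 0.0856 g 0.0
```

View pics/r1.png

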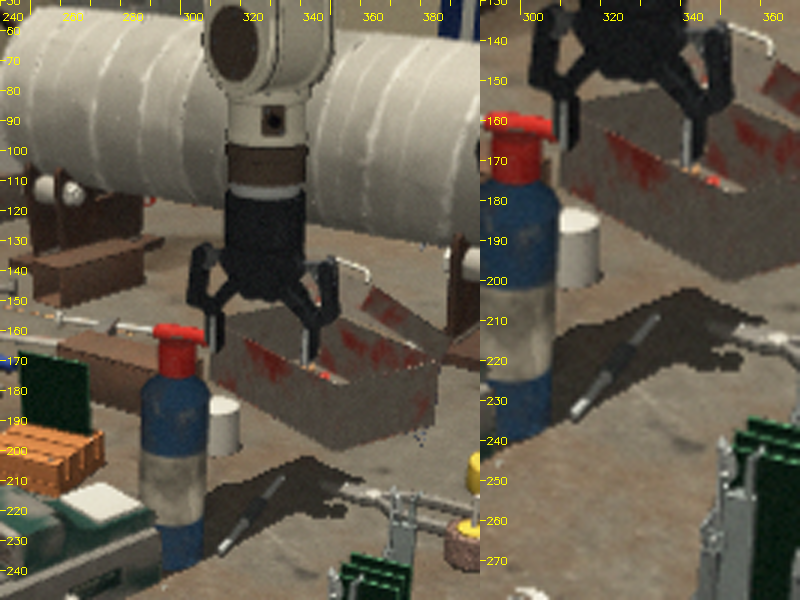

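The picture shows the gripper centred over the rod, which lies from (314,234) to (334,209). The wrist is well above the can, so I descend.

```bash
python3 -m crank '[0,0,0,0.0065,0.0115,0.15,0,0,0,0,0.0065,0.0115,0.3,0,0,0,0,0.0065,0.0115,0.43,0,0,0,0,0.0065,0.0115,0.55,0,0,0,0,0.0065,0.0115,0.55,0]'|sed -n 1,4p; python3 -m crank '[0,0,0,0,0,0,0,0,0,0,0,0,0,0]' |sed -n 1,4p;python3 plan.py .6508 .0084 .005 .445
```

```text
t: 24.52
ee_pos: [0.6474, 0.0084, 0.0213]
orientation: [0.692, -3.06, -0.001]
ft_force: [0.1, -0.4, 0.6]
t: 24.78
ee_pos: [0.6507, 0.0085, 0.0253]
orientation: [-0.692, 3.06, -0.001]
ft_force: [0.7, -0.5, 1.0]
turn [-0.0012  0.0025  0.0001] shift [ 0.0001 -0.0004  0.0811] mm [ 0.  -0.1 20.3] |turn|deg 0.2
t 24.77 p [0.6507 0.0085 0.0253] rv [-6.92e-01  3.06e+00 -1.00e-03] F [ 0.7 -0.5  1. ] q [ 0.013  0.678  0.137  1.025 -0.    -0.432] w 0.0852 g 0.0
```

```bash
python3 -m crank '[0,0,0,0,0,0.04,0,0,0,0,0,0,0.08,0.2,0,0,0,0,0,0.08,0.4,0,0,0,0,0,0.08,0.6,0,0,0,0,0,0.08,0.75]' 60|sed -n 1,6p; python3 -m crank '[0,0,0,0,0,0,0.8,0,0,0,0,0,0,1,0,0,0,0,0,0,1,0,0,0,0,0,0,1]';python3 plan.py .6508 .0084 .005 .445
```

```text
t: 25.4
ee_pos: [0.6491, 0.0085, 0.003]
orientation: [-0.693, 3.064, -0.0]
ft_force: [0.2, 0.3, -1.0]
gripper_width: 0.0214
grasp_force: 0.0
t: 25.9
ee_pos: [0.6492, 0.0085, 0.0033]
orientation: [-0.693, 3.063, -0.0]
ft_force: [-0.1, 0.7, 2.7]
gripper_width: 0.0096
grasp_force: 61.5
turn [-0.0002  0.0005  0.0001] shift [-0.0054 -0.0032 -0.0068] mm [-1.4 -0.8 -1.7] |turn|deg 0.0
t 25.9 p [0.6492 0.0085 0.0033] rv [-0.693  3.063 -0.   ] F [-0.1  0.7  2.7] q [ 0.013  0.701  0.116  0.985  0.    -0.432] w 0.0096 g 61.504361629486084
```

```bash
python3 -m crank '[0,0,0,0,0,-0.08,1,0,0,0,0,0,-0.25,1,0,0,0,0,0,-0.48,1,0,0,0,0,0,-0.72,1,0,0,0,0,0,-0.95,1]' 80|sed -n 1,6p; python3 -m crank '[0,0,0,0,0,-0.15,1,0,0,0,0,0,-0.15,1]';python3 plan.py .5097 -.2691 .27 .4
```

```text
t: 26.52
ee_pos: [0.6485, 0.0085, 0.2418]
orientation: [0.693, -3.064, -0.0]
ft_force: [1.7, -0.4, -0.3]
gripper_width: 0.0095
grasp_force: 80.5
t: 26.78
ee_pos: [0.6506, 0.0086, 0.2819]
orientation: [-0.692, 3.057, -0.003]
ft_force: [-0.4, -0.2, -1.2]
gripper_width: 0.0093
grasp_force: 80.5
turn [-0.002   0.0045  0.0288] shift [ 0.9872 -0.7596  0.0429] mm [ 246.8 -189.9   10.7] |turn|deg 2.6
t 26.77 p [0.6506 0.0086 0.2819] rv [-6.920e-01  3.057e+00 -3.000e-03] F [-0.4 -0.2 -1.2] q [ 0.013  0.548  0.591  1.606 -0.    -0.432] w 0.0093 g 80.52413821220398
```

```bash
python3 -m crank '[0,0,0.01,0.15,-0.115,0,1,0,0,0.0288,0.35,-0.27,0,1,0,0,0.0288,0.55,-0.423,0,1,0,0,0.0288,0.75,-0.577,0,1,0,0,0.0288,0.92,-0.708,0,1]'|sed -n 1,3p; python3 -m crank '[0,0,0,0.06,-0.05,0,1,0,0,0,0.06,-0.05,0,1,0,0,0,0.06,-0.05,0,1,0,0,0,0.06,-0.05,0,1]'|sed -n 1,3p;python3 plan.py .5097 -.2691 .19 .4
```

```text
t: 27.4
ee_pos: [0.5154, -0.2517, 0.2754]
orientation: [0.623, -3.076, -0.003]
t: 27.9
ee_pos: [0.5094, -0.2661, 0.2775]
orientation: [0.628, -3.078, -0.001]
turn [ 0.0004 -0.      0.0015] shift [ 0.0035 -0.0119  0.3498] mm [ 0.9 -3.  87.5] |turn|deg 0.1
t 27.9 p [ 0.5094 -0.2661  0.2775] rv [ 6.280e-01 -3.078e+00 -1.000e-03] F [-0.4  0.4 -0.7] q [-0.482  0.382  0.32   1.51   0.    -0.884] w 0.009 g 80.5207872390747
```

```bash
python3 -m crank '[0,0,0,0.0035,-0.0119,0.1,1,0,0,0,0.0035,-0.0119,0.25,1,0,0,0,0.0035,-0.0119,0.38,1,0,0,0,0.0035,-0.0119,0.4,1,0,0,0,0.0035,-0.0119,0.4,1]'|sed -n 1,3p; python3 -m crank '[0,0,0,0,0,0,1,0,0,0,0,0,0,1,0,0,0,0,0,0,1,0,0,0,0,0,0,1]'|sed -n 1,4p;python3 plan.py .5097 -.2691 .1505 .4
python3 - <<'E'
from h import *
for n in('scene','top'): cv2.imwrite(f'pics/p_{n}.png',cv2.cvtColor(ctrl.capture(n),cv2.COLOR_RGB2BGR))
E
```

```text
t: 28.52
ee_pos: [0.5096, -0.2702, 0.1785]
orientation: [-0.626, 3.078, -0.001]
t: 29.02
ee_pos: [0.509, -0.2708, 0.1781]
orientation: [-0.624, 3.079, -0.0]
ft_force: [0.1, -0.6, -1.0]
turn [-0.0002  0.0002 -0.0002] shift [-0.0052  0.0052  0.1105] mm [-1.3  1.3 27.6] |turn|deg 0.0
t 29.02 p [ 0.509  -0.2708  0.1781] rv [-0.624  3.079 -0.   ] F [ 0.1 -0.6 -1. ] q [-0.489  0.418  0.117  1.269  0.    -0.889] w 0.009 g 80.52078008651733
```

```bash
python3 -m crank '[0,0,0,-0.0052,0.0052,0.03,1,0,0,0,-0.0052,0.0052,0.07,1,0,0,0,-0.0052,0.0052,0.1,1,0,0,0,-0.0052,0.0052,0.1,1]'|sed -n 1,4p; python3 -m crank '[0,0,0,0,0,0,1,0,0,0,0,0,0,1]'|sed -n 1,4p;python3 plan.py .5097 -.2691 .1233 .4;python3 -m crank '[0,0,0,0,0,0.016,1,0,0,0,0,0,0.03,1,0,0,0,0,0,0.03,1]'|sed -n 1,4p;python3 plan.py .5097 -.2691 .1233 .4
```

```text
t: 29.62
ee_pos: [0.5089, -0.2686, 0.1515]
orientation: [0.624, -3.077, -0.002]
ft_force: [0.2, 0.4, -0.1]
t: 29.88
ee_pos: [0.5099, -0.2692, 0.1532]
orientation: [-0.624, 3.078, -0.001]
ft_force: [-0.4, 0.4, -1.2]
turn [-0.0004  0.0003 -0.0001] shift [0.0006 0.0006 0.1196] mm [ 0.2  0.1 29.9] |turn|deg 0.0
t 29.88 p [ 0.5099 -0.2692  0.1532] rv [-6.240e-01  3.078e+00 -1.000e-03] F [-0.4  0.4 -1.2] q [-0.486  0.433  0.073  1.21  -0.    -0.886] w 0.0094 g 80.521799325943
t: 30.25
ee_pos: [0.5093, -0.2688, 0.1448]
orientation: [0.624, -3.078, -0.001]
ft_force: [-0.7, -0.3, -0.3]
turn [ 0.0005 -0.0004 -0.0001] shift [-0.0011 -0.0018  0.086 ] mm [-0.3 -0.5 21.5] |turn|deg 0.1
t 30.25 p [ 0.5093 -0.2688  0.1448] rv [ 6.240e-01 -3.078e+00 -1.000e-03] F [-0.7 -0.3 -0.3] q [-0.486  0.439  0.06   1.192  0.    -0.886] w 0.0092 g 80.52091598510742
```

```bash
for i in 1; do python3 -m crank '[0,0,0,0,0,0.015,1,0,0,0,0,0,0.03,1,0,0,0,0,0,0.03,1]'|sed -n 1,4p; python3 -m crank '[0,0,0,0,0,0.01,1,0,0,0,0,0,0.02,1,0,0,0,0,0,0.02,1]'|sed -n 1,4p; done; python3 plan.py .5097 -.2691 .1233 .4
```

```text
t: 30.62
ee_pos: [0.5097, -0.2691, 0.1375]
orientation: [-0.623, 3.079, -0.0]
ft_force: [-0.0, 0.4, -0.4]
t: 31.0
ee_pos: [0.5101, -0.2693, 0.1343]
orientation: [-0.623, 3.077, -0.002]
ft_force: [-1.5, 0.7, 6.5]
turn [-0.0011  0.0009 -0.0002] shift [0.0013 0.0014 0.044 ] mm [ 0.3  0.3 11. ] |turn|deg 0.1
t 31.0 p [ 0.5101 -0.2693  0.1343] rv [-6.230e-01  3.077e+00 -2.000e-03] F [-1.5  0.7  6.5] q [-0.486  0.446  0.042  1.165 -0.    -0.885] w 0.0093 g 81.46000742912292
```

```bash
python3 -m crank '[0,0,0,0,0,0.012,1,0,0,0,0,0,0.012,1]'|sed -n 1,4p; python3 -m crank '[0,0,0,0,0,0.012,1,0,0,0,0,0,0.012,1]'|sed -n 1,4p;python3 -m crank '[0,0,0,0,0,0.012,1,0,0,0,0,0,0.012,1]'|sed -n 1,4p; python3 plan.py .5097 -.2691 .1233 .4
```

```text
t: 31.25
ee_pos: [0.5104, -0.2692, 0.132]
orientation: [-0.623, 3.076, -0.003]
ft_force: [-0.7, 2.0, 9.4]
t: 31.5
ee_pos: [0.5104, -0.2692, 0.1285]
orientation: [-0.624, 3.077, -0.003]
ft_force: [0.3, 0.8, 6.1]
t: 31.75
ee_pos: [0.5093, -0.2688, 0.1235]
orientation: [0.624, -3.078, -0.001]
ft_force: [0.2, 0.2, -1.3]
turn [ 0.0003 -0.0003  0.0001] shift [-0.001  -0.0017  0.0007] mm [-0.2 -0.4  0.2] |turn|deg 0.0
t 31.75 p [ 0.5093 -0.2688  0.1235] rv [ 6.240e-01 -3.078e+00 -1.000e-03] F [ 0.2  0.2 -1.3] q [-0.486  0.455  0.027  1.143 -0.    -0.886] w 0.0093 g 80.52618741989136
```

```bash
python3 -m crank '[0,0,0,0,0,0.006,1,0,0,0,0,0,0.006,1]'|sed -n 1,4p; python3 -m crank '[0,0,0,0,0,0.006,1,0,0,0,0,0,0.006,1]'|sed -n 1,4p; python3 plan.py .5097 -.2691 .1233 .4|tail -1
```

```text
t: 32.0
ee_pos: [0.5094, -0.2689, 0.1231]
orientation: [-0.624, 3.079, 0.0]
ft_force: [-2.1, 1.1, 7.0]
t: 32.25
ee_pos: [0.5094, -0.2689, 0.123]
orientation: [-0.624, 3.078, -0.001]
ft_force: [-5.4, 3.5, 12.9]
t 32.25 p [ 0.5094 -0.2689  0.123 ] rv [-6.240e-01  3.078e+00 -1.000e-03] F [-5.4  3.5 12.9] q [-0.486  0.455  0.024  1.14   0.    -0.886] w 0.0092 g 82.28891730308533
```

Bottomed at TCP z 0.123, which puts the rod axis near 0.126. I release and lift.

```bash
python3 -m crank '[0,0,0,0,0,-0.006,1,0,0,0,0,0,-0.006,0.85,0,0,0,0,0,-0.006,0.6,0,0,0,0,0,-0.006,0.4,0,0,0,0,0,-0.006,0.4]'|sed -n 1,6p; python3 -m crank '[0,0,0,0,0,-0.1,0.4,0,0,0,0,0,-0.25,0.4,0,0,0,0,0,-0.45,0.4,0,0,0,0,0,-0.65,0.4,0,0,0,0,0,-0.7,0.4]'|sed -n 1,4p; python3 -m crank '[0,0,0,0.2,0,0,0.4,0,0,0,0.4,0.2,0,0.4,0,0,0,0.6,0.4,0,0.4,0,0,0,0.7,0.6,0,0.4,0,0,0,0.7,0.8,0,0.4]'|sed -n 1,4p; python3 - <<'E'
from h import *
s=cv2.cvtColor(ctrl.capture('scene'),cv2.COLOR_RGB2BGR);t=cv2.cvtColor(ctrl.capture('top'),cv2.COLOR_RGB2BGR)
cv2.imwrite('pics/f_s.png',s);cv2.imwrite('pics/f_t.png',t)
m=np.zeros((600,800,3),np.uint8);m[:600,:420]=crop(s,325,200,395,300,6);m[:375,425:800]=crop(t,360,190,435,265,5);m[380:600,425:800]=cv2.resize(s[130:290,205:478],(375,220));cv2.imwrite('pics/f.png',m)
c=np.array([.5097,-.2691]);d=np.array([np.cos(.4),np.sin(.4)])*.087
for n in('scene','top'): print(n,px(n,[[*(c-d),.126],[*(c+d),.126]]))
E
```

```text
t: 32.88
ee_pos: [0.5095, -0.269, 0.122]
orientation: [0.624, -3.079, -0.001]
ft_force: [-0.1, -0.2, -0.6]
gripper_width: 0.0512
grasp_force: 0.0
t: 33.5
ee_pos: [0.511, -0.2697, 0.3015]
orientation: [-0.623, 3.073, -0.007]
ft_force: [0.2, 0.5, -0.9]
t: 34.12
ee_pos: [0.268, -0.1519, 0.2962]
orientation: [0.618, -3.079, -0.002]
ft_force: [1.2, 0.8, 1.3]
scene [[352.35120054 255.44607039]
 [376.12106131 220.59473792]]
top [[409.40870494 253.23483076]
 [391.12994281 194.59233885]]
```

View pics/f.png

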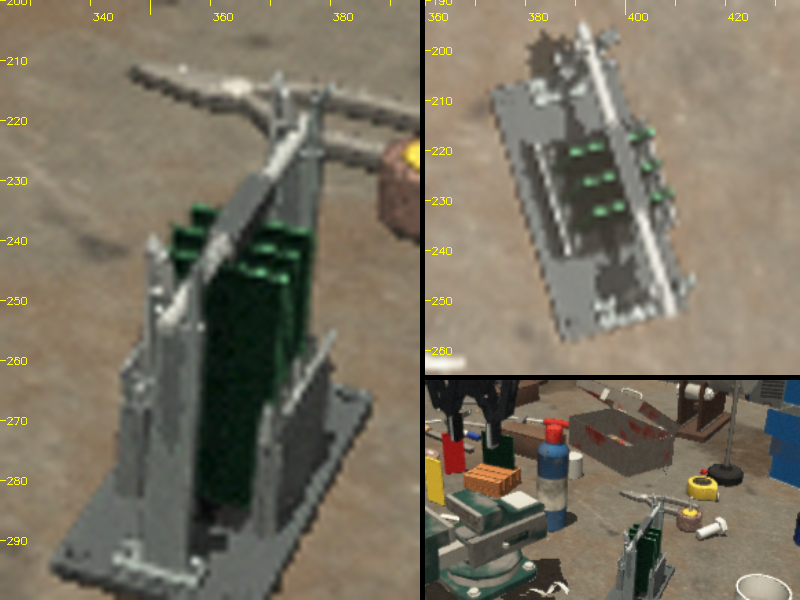

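The final view shows three glasses in the carrier. The rod runs through both forks, with ends at (353,254) and (376,220), within about 2 px of where a seated rod should appear. The wide glass is still in the stand and the can has not moved.

```bash
python3 -c "
from cell import ctrl
print(ctrl.sense()['ft_force'].round(1)); print(ctrl.hand_in())"
```

```text
[-0.1 -1.   0.3]
the job is handed in; nothing more can be done
None
```

The job is handed in at about 34 s: both narrow glasses are seated in the carrier and the keeper rod is pressed home in both forks. I judged the jaws closed from the force falling away as the rod snapped in and from the final picture; the hand-in returned no verdict.

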